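# Sweep the loose nuts off the rack into the tin

### The arm

A 7-joint arm with a two-finger parallel gripper is mounted at the origin on the work surface. World frame = base frame: x ahead of the robot, y to its left, z up, the work surface at z = 0. Lengths are in m, angles in rad, forces in N, time in s.
With the tool pointing down it reaches from about 0.4 to 0.85 m from the base axis. Payload 4.5 kg.
Tool frame: the origin (TCP) lies between the finger pads; the fingertips stand r.tip_reach ahead of it and the grasp point (between the pads) lies 11 mm behind it (r.tip_reach is the distance from the TCP to the fingertips, in m); z points along the fingers, y is the line along which they close (so a half turn about z gives the same grasp; the last joint's range is limited). The gripper opens to 88 mm and grips with 3 to 60 N. Pads are 18 mm wide; open, the fingers measure 123 mm over their backs; the gripper's body (75 mm by 187 mm) begins 45 mm behind the grasp point.
Start: joints at [1.261, 0.689, -0.195, 1.565, 0.157, 0.902, -0.215], TCP at [0.211, -0.588, 0.247] pointing down, gripper open.
Joint ranges: [-3.01, 3.01], [-0.46, 2.08], [-1.47, 1.51], [0.13, 2.56], [-1, 4.14], [0.04, 2.09], [-2.66, 2.66]. Speed limits (rad/s): [2.57, 2.57, 3.14, 3.14, 3.14, 3.14, 3.14].

### API

Orientations are given as a unit quaternion [x, y, z, w].
In Python, from plant import r, vision, workorder gives the robot as it stands.
- The arm moves only by the tool drive_tool, never from a script. Its argument "targets" is a list of rows, each an object of numbers: "tx", "ty", "tz": the shift along the world's x, y, z in units of 0.03 m (1.0 is 0.03 m); "wx", "wy", "wz": the turn, a rotation vector about the world's x, y, z in units of 60 degrees (1.0 is 60 degrees); "claw": the opening, from -1 (shut) to 1 (fully open). A call has exactly 8 rows; each row shifts and turns the commanded pose from where the row before left it; what a row does not reach is not made up. A row lasts 1/10 s, in which the tool goes at most 50 mm and 8.59 degrees, less where a joint would pass 70% of its speed; a pose out of reach is approached as far as the arm can. A call with a number of a shift or a turn outside -1 to 1 is refused whole. A call with a gripper value outside its range is refused whole. The fingers move at their own pace and stop on an object; "force" is the grip in N (left out, the last holds). Time passes only in rows, so rows that do not move let the fingers close, or fill a call up. It gives the time, the measured TCP pose, the force, the opening and the grip force at its end, in the units of the state.
- r.get_state(): the state, without advancing time (a new reading comes with each control period).
- vision.snapshot(name): name is "scene" or "top" or "wrist"; returns a dict with "image" (480x640x3 uint8, blue, green, red), "range_z" (480x640 float32, m along the optical axis (not along the pixel's ray), 0 where there is no reading), "K" (3x3 intrinsics, pixels), "cam_to_world" (4x4, takes a point from camera to world coordinates). Camera axes: x right, y up, looking along -z (the intrinsics and any distortion apply to the point x, -y, -z); pixel columns grow to the right and rows downward; lengths in m; the calibration is good to about 2 mm. A picture is of the moment at which its call begins.
- workorder.finish_job(): hands the job in; it is judged then, once.
The state is a dict: "clock": time; "q": joint angles; "qd": joint speeds; "joint_torque": joint torques, N m; "tool_pos": TCP position; "eef_rot": TCP orientation; "contact_force": force on the tool from outside, world axes, zero at the start; "moment": the same for the moment, N m; "opening": opening from 0.0 (shut) to 1.0 (fully open); "finger_force": force on a finger pad.
Only numpy, scipy, OpenCV 4.12 (cv2) and the standard library are available. Lean on these libraries where they do the work, as an engineer would, in place of code of your own. Each camera call takes 0.05 s, during which the arm holds its last target. There are 200 camera calls.

### The job

Three loose brass nuts are lying about on the top tier of the blue rack. With your fingertips, sweep all three across the tier and over its front edge so that they drop into the open red tin tucked below that edge; do not pick any nut up or carry it. Leave the tin, the lantern, the piggy bank and the yellow cup standing where they are.

Things in the scene. Friction and masses are not known exactly. Their poses are not given: they have to be found in the camera images.
- rack: blue plastic two-tier rack, fixed. Origin on the table below the middle of the top tier's front edge (long edge nearer the robot); x across the tier, away from the robot; y along the edge; z up. Top tier: flat top 105 mm above the origin, 12 mm thick, no front lip, x 0 to 320 mm, y -340 to 340. Thin back rail at x = 305, up to 166 mm high, with a night light to 224 mm at y = -190
- shelf_low (a point): middle of the front edge of the rack's lower tier, on its top: 45 mm above the table, 130 mm nearer the robot than the top tier's front edge. The tin stands on this lower tier
- tin: open red tin on the lower tier, loose, 0.5 kg, square to the rack: 110 mm (its x) by 170 mm (its y, along the rack's front edge) by 42 mm high, walls 4 mm; origin at the centre of its underside. Rim 18 mm below the top tier's top; far wall tucked 7 mm under the front edge, so what goes over the edge within its length drops in. A screwdriver is fixed inside along the near wall
- nut_a: loose brass hex nut lying flat, 24 mm across flats, 27.7 mm across corners, 13 mm high, dark bore, about 35 g; origin at the centre of its underside as built, z up through the bore. It slides flat on the top tier when pushed low on its side and tips over the edge once its centre is past it
- nut_b: loose brass hex nut lying flat, 24 mm across flats, 27.7 mm across corners, 13 mm high, dark bore, about 35 g; origin at the centre of its underside as built, z up through the bore. It slides flat on the top tier when pushed low on its side and tips over the edge once its centre is past it
- nut_c: loose brass hex nut lying flat, 24 mm across flats, 27.7 mm across corners, 13 mm high, dark bore, about 35 g; origin at the centre of its underside as built, z up through the bore. It slides flat on the top tier when pushed low on its side and tips over the edge once its centre is past it
- lantern: green camping lantern, 90 mm across, 150 mm high (wire handle to 175 mm), red button on top, standing loose at one end of the top tier; origin at the centre of its underside, z up; not to be disturbed
- piggy: pink ceramic piggy bank, about 107 mm long, 78 mm wide, 98 mm high, standing loose at the other end of the top tier; origin at the middle of its underside, snout towards its -x, z up; not to be disturbed
- cup: yellow plastic cup, open, 70 mm across the rim, 75 mm high, standing loose near the back of the top tier behind the nuts; origin at the centre of its underside, z up; not to be disturbed
There are look-alikes about, which are no part of the job. Of the things shaped like the tin, the red one is meant.

How it is judged:
By the outcome, as a careful person would: the job done as asked, in the order asked, and still so for the second after the job is handed in, with the robot touching nothing.
It also fails if it takes over 64 s, if anything falls off the work surface, if the arm or the gripper's body presses on something with over 40 N, if the wrist force passes 120 N, or if a joint passes its speed limit or range.

## Working session

There is one attempt and no reset: what is moved stays moved. The work goes in short steps, Python scripts to look and compute and a tool call to move; the robot and the scene stay as the last step left them, time stands still between calls to the robot, and variables do not carry over. Pictures are saved under pics/ and viewed, at most 10 in all, crops included, and the job is handed in when it is done.

Besides the shell and the picture viewer there is one more tool, called after "Call:" in YAML: its name, and indented under it one key for each argument. drive_tool: Moves the arm, as the interface text tells. Its arguments: {"type":"object","properties":{"targets":{"type":"array","items":{"type":"object","properties":{"tx":{"type":"number"},"ty":{"type":"number"},"tz":{"type":"number"},"wx":{"type":"number"},"wy":{"type":"number"},"wz":{"type":"number"},"claw":{"type":"number"}}}},"force":{"type":"number"}},"required":["targets"]}

```bash
mkdir -p pics; ls; cat > h.py <<'E'
import numpy as np, cv2
from plant import r, vision, workorder
def snap(n):
    s=vision.snapshot(n); np.savez('pics/%s.npz'%n,**s); return s
def world(s,rows,cols):
    z=s['range_z'][rows,cols].astype(float); K=s['K']; 
    X=(np.asarray(cols)-K[0,2])/K[0,0]*z; Y=(np.asarray(rows)-K[1,2])/K[1,1]*z
    p=np.stack([X,-Y,-z,np.ones_like(z)],-1); return (p@s['cam_to_world'].T)[...,:3]
E
python3 - <<'E'
from h import *
print(r.get_state(), r.tip_reach)
for n in ('scene','top'):
    s=snap(n); cv2.imwrite('pics/%s1.png'%n,s['image']); print(n,s['K'],s['cam_to_world'],[k for k in s])
E
```

```text
pics
{'clock': 0.0, 'q': array([ 1.26077908,  0.6899966 , -0.1945329 ,  1.56634691,  0.15730088,
        0.90251331, -0.21506912]), 'qd': array([-0.00084857,  0.00146482,  0.00013756,  0.00027345,  0.00186143,
        0.00064989, -0.00043907]), 'joint_torque': array([-9.96727358e-04, -5.27557003e+01, -1.26683716e+00, -1.53427488e+01,
       -5.24650142e-02,  6.46251719e-03,  1.78643813e-04]), 'tool_pos': array([ 0.21042808, -0.58784441,  0.24590187]), 'eef_rot': array([ 9.85248446e-01,  1.71127511e-01, -2.21526777e-04, -9.08796035e-04]), 'contact_force': array([ 0.32847189, -0.46872761,  0.30347215]), 'moment': array([-0.03138204, -0.01682573,  0.01221203]), 'finger_force': 0.0, 'opening': 1.0025481609328293} 0.008
scene [[587.17393924   0.         325.58668423]
 [  0.         587.17393924 246.03910818]
 [  0.           0.           1.        ]] [[-0.32588487 -0.53861285  0.77697828  1.48779498]
 [ 0.94539396 -0.19036525  0.26455876  0.34438219]
 [ 0.00541492  0.82076627  0.57123849  0.78168306]
 [ 0.          0.          0.          1.        ]] ['image', 'range_z', 'K', 'cam_to_world']
top [[542.34383093   0.         326.98077398]
 [  0.         542.34383093 235.70863376]
 [  0.           0.           1.        ]] [[ 0.01802756  0.98979649 -0.14134327  0.36349423]
 [-0.99969414  0.01545022 -0.01931094 -0.00609449]
 [-0.01693012  0.14164817  0.98977228  1.17144659]
 [ 0.          0.          0.          1.        ]] ['image', 'range_z', 'K', 'cam_to_world']
```

View pics/top1.png

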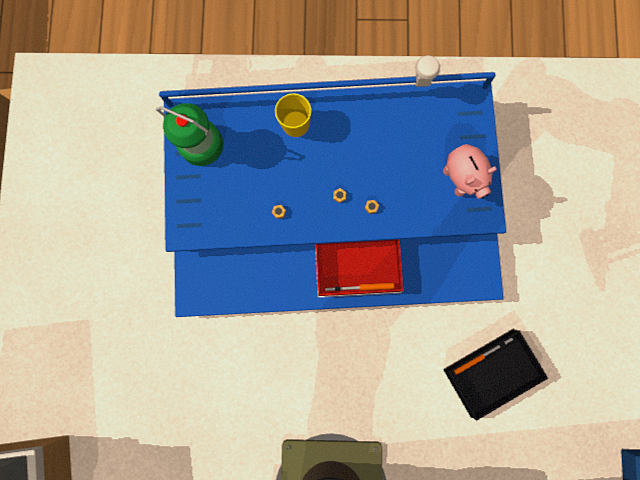

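View pics/scene1.png

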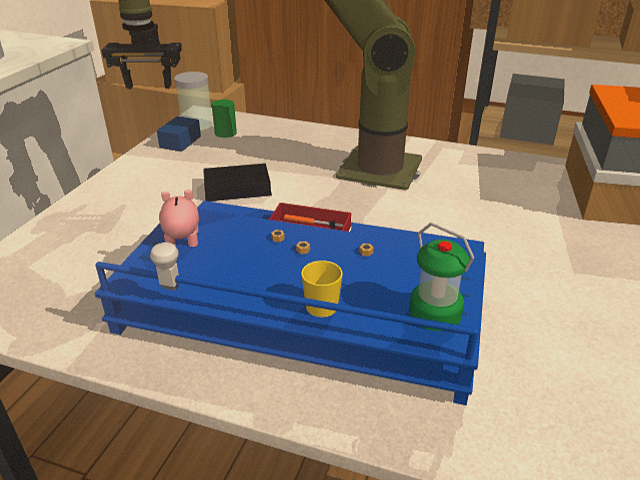

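The top view shows nuts at (279,211), (340,195) and (372,206), the red tin at (358,268), the lantern at (192,132), the cup at (293,115) and the piggy at (469,171). The look-alike for the tin is the black one at (495,373); I choose the red tin. The nuts have no rival. Next I measure everything and check the choice in one close crop.

```bash
python3 - <<'E'
from h import *
s=dict(np.load('pics/top.npz')); im=s['image']; hsv=cv2.cvtColor(im,cv2.COLOR_BGR2HSV)
R,C=np.mgrid[0:480,0:640]; W=world(s,R,C); ok=s['range_z']>0
blue=(hsv[...,0]>100)&(hsv[...,0]<130)&(hsv[...,1]>120)&ok
# top tier front edge: for each column, lowest row at z~.105
m=blue&(abs(W[...,2]-.105)<.012)
pts=[]
for c in range(175,495,5):
    rr=np.where(m[150:300,c])[0]
    if len(rr): pts.append(W[150+rr.max(),c])
pts=np.array(pts); print('tier z',np.median(W[m][:,2]))
vx,vy,x0,y0=cv2.fitLine(pts[:,:2].astype(np.float32),cv2.DIST_HUBER,0,.001,.001).ravel()
print('edge dir',vx,vy,x0,y0,'yaw',np.degrees(np.arctan2(-vx*np.sign(vy),abs(vy))))
box=cv2.minAreaRect(W[m][:,:2].astype(np.float32)); print('tier box',box,'\n',cv2.boxPoints(box))
u=np.array([vx,vy])*np.sign(vy); n=np.array([u[1],-u[0]]); o=np.array([x0,y0])
# origin: mid of tier along u
bp=cv2.boxPoints(box); mid=np.mean((bp-o)@u); o=o+mid*u; print('O',o,'ex',n,'ey',u)
def loc(p): d=np.asarray(p)[...,:2]-o; return np.stack([d@n,d@u],-1)
np.savez('rack.npz',o=o,n=n,u=u)
red=((hsv[...,0]<8)|(hsv[...,0]>172))&(hsv[...,1]>150)&(R>230)&(R<310)&ok
P=W[red]; rim=P[P[:,2]>.075]; b=cv2.minAreaRect(loc(rim).astype(np.float32)); print('tin rim',b, loc(rim).min(0),loc(rim).max(0))
for nm,(a,b_) in dict(A=(279,211),B=(340,195),C=(372,206)).items():
    k=(np.hypot(C-a,R-b_)<11)&ok&~blue&(W[...,2]>.108)&(W[...,2]<.13)
    p=W[k]; q=loc(p); c=(q.min(0)+q.max(0))/2; print(nm,k.sum(),np.median(p[:,2]),'rack',c,'mean',q.mean(0),'world',o+c[0]*n+c[1]*u)
for nm,(a,b_,rd) in dict(lantern=(192,132,45),cup=(293,115,22),pig=(469,171,32)).items():
    k=(np.hypot(C-a,R-b_)<rd)&ok&~blue&(W[...,2]>.115); q=loc(W[k]); print(nm,np.percentile(q,1,axis=0),np.percentile(q,99,axis=0))
cv2.imwrite('pics/crop1.png',cv2.resize(im[170:310,240:440],None,fx=3,fy=3))
E
```

```text
tier z 0.10508364335796994
edge dir 0.07153816 -0.99743783 0.5076398 -0.042901274 yaw 4.102339
tier box ((0.6629928946495056, 0.010213077068328857), (0.3197189271450043, 0.6778501868247986), 4.1648149490356445) 
 [[ 0.4789409   0.33663327]
 [ 0.5281703  -0.33942693]
 [ 0.8470449  -0.3162071 ]
 [ 0.7978155   0.3598531 ]]
O [ 0.50464493 -0.00114393] ex [0.99743783 0.07153816] ey [-0.07153816  0.99743783]
tin rim ((-0.05196013301610947, -0.04450239986181259), (0.1033966988325119, 0.16907642781734467), 0.24706648290157318) [-0.10344269 -0.12911738] [9.54475696e-05 3.99356771e-02]
A 135 0.11786966461006987 rack [0.06528891 0.10996588] mean [0.06514515 0.10930191] world [0.56189981 0.11321085]
B 137 0.11796077938458494 rack [ 0.09191667 -0.01442284] mean [ 0.09108478 -0.01272439] world [ 0.59735788 -0.00895427]
C 141 0.11779373757652944 rack [ 0.06520332 -0.0743051 ] mean [ 0.06475975 -0.07495108] world [ 0.57499684 -0.07059413]
lantern [0.17041949 0.21806044] [0.29918014 0.30247521]
cup [0.21371064 0.03540815] [0.27939267 0.10051242]
pig [ 0.06438264 -0.29735377] [ 0.15769723 -0.22325518]
```

View pics/crop1.png

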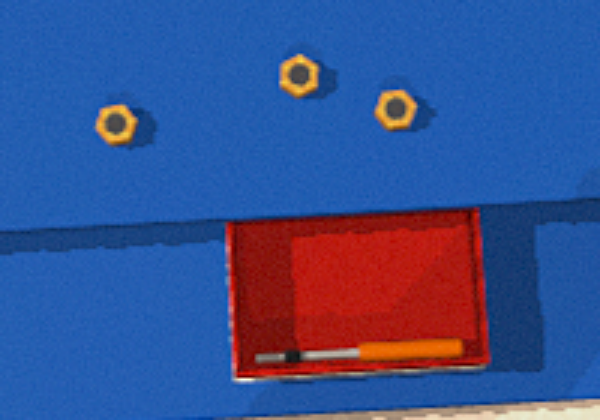

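The crop shows the nuts at (116,123), (300,75) and (395,108) and the red tin from x 230 to 488, so the choice holds. Nuts B and C lie straight behind the tin. Nut A lies to its left and needs a diagonal sweep. I'll shut the fingers into a blade and approach.

Call:
drive_tool:
  targets:
    - {"tx": 0.75, "ty": 0.95, "wz": -0.0325, "claw": -1}
    - {"tx": 0.75, "ty": 0.95, "wz": -0.0325, "claw": -1}
    - {"tx": 0.75, "ty": 0.95, "wz": -0.0325, "claw": -1}
    - {"tx": 0.75, "ty": 0.95, "wz": -0.0325, "claw": -1}
    - {"tx": 0.75, "ty": 0.95, "wz": -0.0325, "claw": -1}
    - {"tx": 0.75, "ty": 0.95, "wz": -0.0325, "claw": -1}
    - {"tx": 0.75, "ty": 0.95, "wz": -0.0325, "claw": -1}
    - {"tx": 0.75, "ty": 0.95, "wz": -0.0325, "claw": -1}
  force: 20

```text
validation failed for argument at $.ta...
```

Call:
drive_tool:
  targets:
    - {"tx": 0.75, "ty": 0.95, "tz": 0, "wx": 0, "wy": 0, "wz": -0.03, "claw": -1}
    - {"tx": 0.75, "ty": 0.95, "tz": 0, "wx": 0, "wy": 0, "wz": -0.03, "claw": -1}
    - {"tx": 0.75, "ty": 0.95, "tz": 0, "wx": 0, "wy": 0, "wz": -0.03, "claw": -1}
    - {"tx": 0.75, "ty": 0.95, "tz": 0, "wx": 0, "wy": 0, "wz": -0.03, "claw": -1}
    - {"tx": 0.75, "ty": 0.95, "tz": 0, "wx": 0, "wy": 0, "wz": -0.03, "claw": -1}
    - {"tx": 0.75, "ty": 0.95, "tz": 0, "wx": 0, "wy": 0, "wz": -0.03, "claw": -1}
    - {"tx": 0.75, "ty": 0.95, "tz": 0, "wx": 0, "wy": 0, "wz": -0.03, "claw": -1}
    - {"tx": 0.75, "ty": 0.95, "tz": 0, "wx": 0, "wy": 0, "wz": -0.05, "claw": -1}
  force: 20

```text
clock: 0.9
tool_pos: [0.3912, -0.359, 0.2465]
eef_rot: [0.999, 0.035, -0.0, -0.0]
contact_force: [0.0, -0.7, -0.2]
opening: 0.296
finger_force: 0.0
```

Call:
drive_tool:
  targets:
    - {"tx": 0.75, "ty": 1, "tz": 0, "wx": 0, "wy": 0, "wz": 0, "claw": -1}
    - {"tx": 0.75, "ty": 1, "tz": 0, "wx": 0, "wy": 0, "wz": 0, "claw": -1}
    - {"tx": 0.75, "ty": 1, "tz": 0, "wx": 0, "wy": 0, "wz": 0, "claw": -1}
    - {"tx": 0.75, "ty": 1, "tz": 0, "wx": 0, "wy": 0, "wz": 0, "claw": -1}
    - {"tx": 0.75, "ty": 1, "tz": 0, "wx": 0, "wy": 0, "wz": 0, "claw": -1}
    - {"tx": 0.75, "ty": 1, "tz": 0, "wx": 0, "wy": 0, "wz": 0, "claw": -1}
    - {"tx": 0.75, "ty": 1, "tz": 0, "wx": 0, "wy": 0, "wz": 0, "claw": -1}
    - {"tx": 0.75, "ty": 1, "tz": 0, "wx": 0, "wy": 0, "wz": 0, "claw": -1}

```text
clock: 1.7
tool_pos: [0.5712, -0.119, 0.2464]
eef_rot: [0.999, 0.036, -0.0, 0.0]
contact_force: [0.9, -0.2, 0.2]
opening: 0.004
finger_force: 0.0
```

Call:
drive_tool:
  targets:
    - {"tx": 0.75, "ty": 0.8, "tz": 0, "wx": 0, "wy": 0, "wz": 0, "claw": -1}
    - {"tx": 0.75, "ty": 0.8, "tz": 0, "wx": 0, "wy": 0, "wz": 0, "claw": -1}
    - {"tx": 0, "ty": 0, "tz": -0.6, "wx": 0, "wy": 0, "wz": 0, "claw": -1}
    - {"tx": 0, "ty": 0, "tz": -0.6, "wx": 0, "wy": 0, "wz": 0, "claw": -1}
    - {"tx": 0, "ty": 0, "tz": -0.6, "wx": 0, "wy": 0, "wz": 0, "claw": -1}
    - {"tx": 0, "ty": 0, "tz": -0.6, "wx": 0, "wy": 0, "wz": 0, "claw": -1}
    - {"tx": 0, "ty": 0, "tz": 0, "wx": 0, "wy": 0, "wz": 0, "claw": -1}
    - {"tx": 0, "ty": 0, "tz": 0, "wx": 0, "wy": 0, "wz": 0, "claw": -1}

```text
clock: 2.5
tool_pos: [0.6156, -0.0724, 0.1747]
eef_rot: [0.999, 0.036, -0.0, -0.0]
contact_force: [0.2, -0.3, -0.1]
opening: 0.009
finger_force: 0.0
```

Call:
drive_tool:
  targets:
    - {"tx": 0.15, "ty": 0.15, "tz": 0, "wx": 0, "wy": 0, "wz": 0, "claw": -1}
    - {"tx": 0, "ty": 0, "tz": -0.45, "wx": 0, "wy": 0, "wz": 0, "claw": -1}
    - {"tx": 0, "ty": 0, "tz": -0.45, "wx": 0, "wy": 0, "wz": 0, "claw": -1}
    - {"tx": 0, "ty": 0, "tz": -0.45, "wx": 0, "wy": 0, "wz": 0, "claw": -1}
    - {"tx": 0, "ty": 0, "tz": -0.3, "wx": 0, "wy": 0, "wz": 0, "claw": -1}
    - {"tx": 0, "ty": 0, "tz": -0.25, "wx": 0, "wy": 0, "wz": 0, "claw": -1}
    - {"tx": 0, "ty": 0, "tz": 0, "wx": 0, "wy": 0, "wz": 0, "claw": -1}
    - {"tx": 0, "ty": 0, "tz": 0, "wx": 0, "wy": 0, "wz": 0, "claw": -1}

```text
clock: 3.3
tool_pos: [0.6203, -0.068, 0.1177]
eef_rot: [0.999, 0.036, 0.0, 0.0]
contact_force: [-0.2, 0.5, 0.9]
opening: 0.006
finger_force: 0.0
```

```bash
python3 - <<'E'
from h import *
s=snap('top'); cv2.imwrite('pics/t2.png',cv2.resize(s['image'][120:310,240:440],None,fx=3,fy=3))
w=snap('wrist'); cv2.imwrite('pics/w2.png',w['image'])
E
```

```text
(no output)
```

View pics/w2.png

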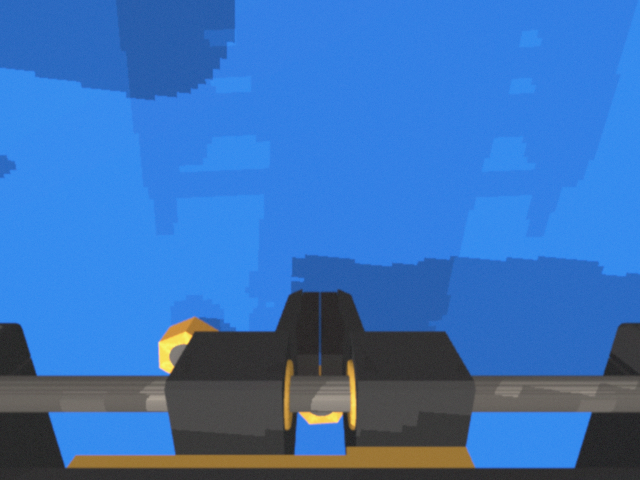

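The wrist view shows nut C at (322,415), dead in front of the shut fingers at (320,330), and nut B clear to the side at (190,345). I sweep C towards the robot.

Call:
drive_tool:
  targets:
    - {"tx": -0.2, "ty": -0.015, "tz": -0.05, "wx": 0, "wy": 0, "wz": 0, "claw": -1}
    - {"tx": -0.33, "ty": -0.024, "tz": 0, "wx": 0, "wy": 0, "wz": 0, "claw": -1}
    - {"tx": -0.33, "ty": -0.024, "tz": 0, "wx": 0, "wy": 0, "wz": 0, "claw": -1}
    - {"tx": -0.33, "ty": -0.024, "tz": 0, "wx": 0, "wy": 0, "wz": 0, "claw": -1}
    - {"tx": -0.33, "ty": -0.024, "tz": 0, "wx": 0, "wy": 0, "wz": 0, "claw": -1}
    - {"tx": -0.33, "ty": -0.024, "tz": 0, "wx": 0, "wy": 0, "wz": 0, "claw": -1}
    - {"tx": -0.33, "ty": -0.024, "tz": 0, "wx": 0, "wy": 0, "wz": 0, "claw": -1}
    - {"tx": -0.33, "ty": -0.024, "tz": 0, "wx": 0, "wy": 0, "wz": 0, "claw": -1}

```text
clock: 4.2
tool_pos: [0.5443, -0.0735, 0.1165]
eef_rot: [0.999, 0.036, 0.0, 0.0]
contact_force: [0.1, -0.3, 0.4]
opening: 0.003
finger_force: 0.2
```

Call:
drive_tool:
  targets:
    - {"tx": -0.33, "ty": -0.024, "tz": 0, "wx": 0, "wy": 0, "wz": 0, "claw": -1}
    - {"tx": -0.33, "ty": -0.024, "tz": 0, "wx": 0, "wy": 0, "wz": 0, "claw": -1}
    - {"tx": -0.33, "ty": -0.024, "tz": 0, "wx": 0, "wy": 0, "wz": 0, "claw": -1}
    - {"tx": -0.33, "ty": -0.024, "tz": 0, "wx": 0, "wy": 0, "wz": 0, "claw": -1}
    - {"tx": -0.2, "ty": -0.015, "tz": 0, "wx": 0, "wy": 0, "wz": 0, "claw": -1}
    - {"tx": 0, "ty": 0, "tz": 0, "wx": 0, "wy": 0, "wz": 0, "claw": -1}
    - {"tx": 0, "ty": 0, "tz": 0.5, "wx": 0, "wy": 0, "wz": 0, "claw": -1}
    - {"tx": 0, "ty": 0, "tz": 1, "wx": 0, "wy": 0, "wz": 0, "claw": -1}

```text
clock: 5.0
tool_pos: [0.4985, -0.0765, 0.1602]
eef_rot: [0.999, 0.036, -0.002, -0.0]
contact_force: [0.3, 0.2, -0.6]
opening: 0.004
finger_force: 0.0
```

Call:
drive_tool:
  targets:
    - {"tx": 0.8, "ty": 0.39, "tz": 0, "wx": 0, "wy": 0, "wz": 0, "claw": -1}
    - {"tx": 0.8, "ty": 0.39, "tz": 0, "wx": 0, "wy": 0, "wz": 0, "claw": -1}
    - {"tx": 0.8, "ty": 0.39, "tz": 0, "wx": 0, "wy": 0, "wz": 0, "claw": -1}
    - {"tx": 0.8, "ty": 0.39, "tz": 0, "wx": 0, "wy": 0, "wz": 0, "claw": -1}
    - {"tx": 0.8, "ty": 0.39, "tz": 0, "wx": 0, "wy": 0, "wz": 0, "claw": -1}
    - {"tx": 0.8, "ty": 0.39, "tz": 0, "wx": 0, "wy": 0, "wz": 0, "claw": -1}
    - {"tx": 0, "ty": 0, "tz": 0, "wx": 0, "wy": 0, "wz": 0, "claw": -1}
    - {"tx": 0, "ty": 0, "tz": 0, "wx": 0, "wy": 0, "wz": 0, "claw": -1}

```text
clock: 5.8
tool_pos: [0.6432, -0.0063, 0.1608]
eef_rot: [0.999, 0.036, -0.0, 0.0]
contact_force: [-0.3, -0.3, 0.0]
opening: 0.005
finger_force: 0.0
```

```bash
python3 - <<'E'
from h import *
s=snap('top'); w=snap('wrist'); a=cv2.resize(s['image'][150:310,220:440],None,fx=3,fy=3)
b=cv2.resize(w['image'],None,fx=.18,fy=.18); a[:b.shape[0],:b.shape[1]]=b
cv2.imwrite('pics/t3.png',a)
E
```

```text
(no output)
```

View pics/t3.png

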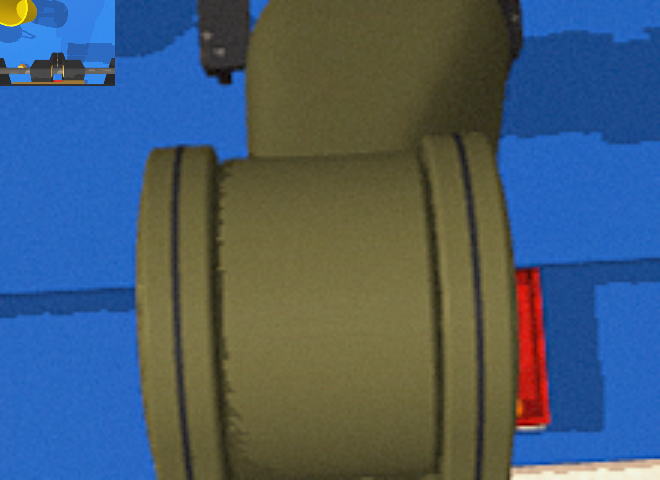

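The arm hides most of the top view; the wrist inset shows nut A at (20,66). The scene camera looks from behind, so I use it to check B and C by number.

```bash
cat >> h.py <<'E'
R_=np.load('rack.npz') if __import__('os').path.exists('rack.npz') else None
def brass(n):
    s=snap(n); hsv=cv2.cvtColor(s['image'],cv2.COLOR_BGR2HSV)
    Rr,C=np.mgrid[0:480,0:640]; W=world(s,Rr,C); d=W[...,:2]-R_['o']; X=d@R_['n']; Y=d@R_['u']
    m=(hsv[...,0]>8)&(hsv[...,0]<30)&(hsv[...,1]>90)&(s['range_z']>0)&(X>-.13)&(X<.2)&(abs(Y)<.2)&(W[...,2]>.04)&(W[...,2]<.125)
    nn,l,st,ce=cv2.connectedComponentsWithStats(m.astype(np.uint8))
    for i in range(1,nn):
        if st[i,4]>12:
            k=l==i; print(n,st[i,4],ce[i].round(),'x %.3f..%.3f y %.3f..%.3f z %.3f'%(X[k].min(),X[k].max(),Y[k].min(),Y[k].max(),np.median(W[...,2][k])))
    return s
E
python3 - <<'E'
from h import *
brass('scene'); brass('wrist')
E
```

```text
scene 21 [310. 221.] x -0.090..-0.082 y -0.060..-0.042 z 0.060
scene 104 [303. 248.] x 0.059..0.107 y -0.025..0.001 z 0.116
scene 118 [366. 250.] x 0.036..0.081 y 0.098..0.123 z 0.116
wrist 741 [123. 366.] x 0.065..0.079 y 0.097..0.120 z 0.113
wrist 13 [319. 361.] x 0.080..0.084 y -0.015..-0.014 z 0.117
```

Call:
drive_tool:
  targets:
    - {"tx": 0, "ty": 0, "tz": -0.5, "wx": 0, "wy": 0, "wz": 0, "claw": -1}
    - {"tx": 0, "ty": 0, "tz": -0.5, "wx": 0, "wy": 0, "wz": 0, "claw": -1}
    - {"tx": 0, "ty": 0, "tz": -0.3, "wx": 0, "wy": 0, "wz": 0, "claw": -1}
    - {"tx": 0, "ty": 0, "tz": -0.17, "wx": 0, "wy": 0, "wz": 0, "claw": -1}
    - {"tx": -0.2, "ty": -0.015, "tz": 0, "wx": 0, "wy": 0, "wz": 0, "claw": -1}
    - {"tx": -0.33, "ty": -0.024, "tz": 0, "wx": 0, "wy": 0, "wz": 0, "claw": -1}
    - {"tx": -0.33, "ty": -0.024, "tz": 0, "wx": 0, "wy": 0, "wz": 0, "claw": -1}
    - {"tx": -0.33, "ty": -0.024, "tz": 0, "wx": 0, "wy": 0, "wz": 0, "claw": -1}

```text
clock: 6.8
tool_pos: [0.6073, -0.0093, 0.1176]
eef_rot: [0.999, 0.036, 0.0, 0.0]
contact_force: [-0.2, -0.6, -0.2]
opening: 0.007
finger_force: 0.1
```

Call:
drive_tool:
  targets:
    - {"tx": -0.33, "ty": -0.024, "tz": 0, "wx": 0, "wy": 0, "wz": 0, "claw": -1}
    - {"tx": -0.33, "ty": -0.024, "tz": 0, "wx": 0, "wy": 0, "wz": 0, "claw": -1}
    - {"tx": -0.33, "ty": -0.024, "tz": 0, "wx": 0, "wy": 0, "wz": 0, "claw": -1}
    - {"tx": -0.33, "ty": -0.024, "tz": 0, "wx": 0, "wy": 0, "wz": 0, "claw": -1}
    - {"tx": -0.33, "ty": -0.024, "tz": 0, "wx": 0, "wy": 0, "wz": 0, "claw": -1}
    - {"tx": -0.33, "ty": -0.024, "tz": 0, "wx": 0, "wy": 0, "wz": 0, "claw": -1}
    - {"tx": -0.33, "ty": -0.024, "tz": 0, "wx": 0, "wy": 0, "wz": 0, "claw": -1}
    - {"tx": -0.33, "ty": -0.024, "tz": 0, "wx": 0, "wy": 0, "wz": 0, "claw": -1}

```text
clock: 7.6
tool_pos: [0.5278, -0.015, 0.1173]
eef_rot: [0.999, 0.036, 0.0, 0.0]
contact_force: [0.1, 0.5, 0.5]
opening: 0.004
finger_force: 0.1
```

Call:
drive_tool:
  targets:
    - {"tx": -0.33, "ty": -0.024, "tz": 0, "wx": 0, "wy": 0, "wz": 0, "claw": -1}
    - {"tx": -0.33, "ty": -0.024, "tz": 0, "wx": 0, "wy": 0, "wz": 0, "claw": -1}
    - {"tx": -0.33, "ty": -0.024, "tz": 0, "wx": 0, "wy": 0, "wz": 0, "claw": -1}
    - {"tx": 0, "ty": 0, "tz": 0, "wx": 0, "wy": 0, "wz": 0, "claw": -1}
    - {"tx": 0, "ty": 0, "tz": 0.5, "wx": 0, "wy": 0, "wz": 0, "claw": -1}
    - {"tx": 0, "ty": 0, "tz": 1, "wx": 0, "wy": 0, "wz": 0, "claw": -1}
    - {"tx": 0, "ty": 0, "tz": 1, "wx": 0, "wy": 0, "wz": 0, "claw": -1}
    - {"tx": 0, "ty": 0, "tz": 0, "wx": 0, "wy": 0, "wz": 0, "claw": -1}

```text
clock: 8.4
tool_pos: [0.5014, -0.0171, 0.1953]
eef_rot: [0.999, 0.036, 0.004, 0.0]
contact_force: [0.3, 0.7, 0.2]
opening: 0.009
finger_force: 0.0
```

```bash
python3 - <<'E'
from h import *
brass('scene'); brass('wrist')
E
```

```text
scene 140 [299. 218.] x -0.103..-0.081 y -0.112..-0.043 z 0.061
scene 117 [366. 250.] x 0.034..0.081 y 0.097..0.123 z 0.116
wrist 1445 [110. 141.] x 0.053..0.078 y 0.097..0.125 z 0.117
wrist 712 [392. 263.] x -0.054..-0.023 y -0.091..-0.060 z 0.061
wrist 702 [323. 267.] x -0.060..-0.025 y -0.031..-0.003 z 0.061
wrist 1131 [397. 323.] x -0.101..-0.084 y -0.118..-0.048 z 0.061
```

Nuts B and C lie flat in the tin (wrist (323,267) and (392,263), z 0.061). Now the diagonal sweep for A: turn 67° and go behind it.

Call:
drive_tool:
  targets:
    - {"tx": 0.31, "ty": 0.7, "tz": 0, "wx": 0, "wy": 0, "wz": 0.14, "claw": -1}
    - {"tx": 0.31, "ty": 0.7, "tz": 0, "wx": 0, "wy": 0, "wz": 0.14, "claw": -1}
    - {"tx": 0.31, "ty": 0.7, "tz": 0, "wx": 0, "wy": 0, "wz": 0.14, "claw": -1}
    - {"tx": 0.31, "ty": 0.7, "tz": 0, "wx": 0, "wy": 0, "wz": 0.14, "claw": -1}
    - {"tx": 0.31, "ty": 0.7, "tz": 0, "wx": 0, "wy": 0, "wz": 0.14, "claw": -1}
    - {"tx": 0.31, "ty": 0.7, "tz": 0, "wx": 0, "wy": 0, "wz": 0.14, "claw": -1}
    - {"tx": 0.31, "ty": 0.7, "tz": 0, "wx": 0, "wy": 0, "wz": 0.14, "claw": -1}
    - {"tx": 0.31, "ty": 0.7, "tz": 0, "wx": 0, "wy": 0, "wz": 0.14, "claw": -1}

```text
clock: 9.3
tool_pos: [0.5726, 0.1516, 0.1904]
eef_rot: [0.811, 0.585, -0.001, -0.001]
contact_force: [0.9, -1.0, -0.1]
opening: 0.004
finger_force: 0.0
```

Call:
drive_tool:
  targets:
    - {"tx": 0, "ty": 0, "tz": 0, "wx": 0, "wy": 0, "wz": 0, "claw": -1}
    - {"tx": 0, "ty": 0, "tz": 0, "wx": 0, "wy": 0, "wz": 0, "claw": -1}
    - {"tx": 0, "ty": 0, "tz": 0, "wx": 0, "wy": 0, "wz": 0, "claw": -1}
    - {"tx": 0, "ty": 0, "tz": 0, "wx": 0, "wy": 0, "wz": 0, "claw": -1}
    - {"tx": 0, "ty": 0, "tz": 0, "wx": 0, "wy": 0, "wz": 0, "claw": -1}
    - {"tx": 0, "ty": 0, "tz": 0, "wx": 0, "wy": 0, "wz": 0, "claw": -1}
    - {"tx": 0, "ty": 0, "tz": 0, "wx": 0, "wy": 0, "wz": 0, "claw": -1}
    - {"tx": 0, "ty": 0, "tz": 0, "wx": 0, "wy": 0, "wz": 0, "claw": -1}

```text
clock: 10.1
tool_pos: [0.5731, 0.1508, 0.1922]
eef_rot: [0.813, 0.583, 0.0, 0.0]
contact_force: [-0.1, 0.7, -0.2]
opening: 0.003
finger_force: 0.0
```

```bash
python3 - <<'E'
from h import *
brass('scene'); s=brass('wrist'); cv2.imwrite('pics/w4.png',s['image'])
st=r.get_state(); p=st['tool_pos']; d=p[:2]-R_['o']; print(p,d@R_['n'],d@R_['u'],st['eef_rot'],st['q'])
E
```

```text
scene 147 [299. 218.] x -0.104..-0.079 y -0.115..-0.043 z 0.061
scene 117 [366. 250.] x 0.036..0.082 y 0.097..0.123 z 0.116
wrist 80 [322. 290.] x 0.064..0.077 y 0.118..0.125 z 0.108
wrist 89 [300. 451.] x -0.035..-0.024 y -0.066..-0.059 z 0.053
[0.57310315 0.15091634 0.1921924 ] 0.07916093270419489 0.14677328944374496 [8.12613990e-01 5.82802281e-01 6.29988622e-05 3.64045817e-05] [-0.13701479  0.72851674 -0.34580786  1.71621325  0.33545202  0.75547103
 -0.97459147]
```

View pics/w4.png

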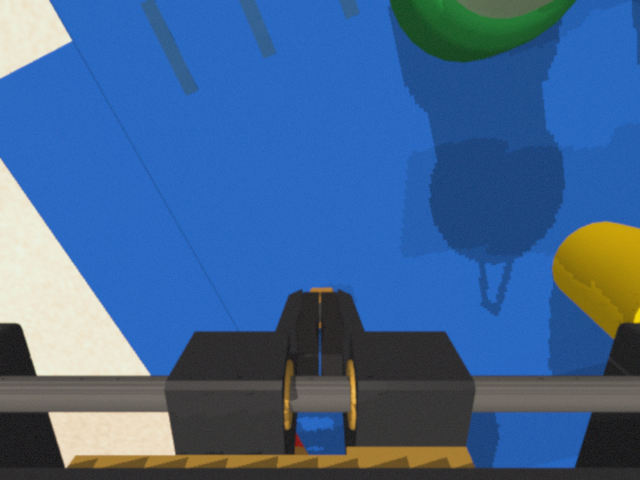

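The wrist view shows A's edge just ahead of the fingertips at (320,290), centred; the cup (620,270) and lantern (480,20) are clear. Down, then sweep.

Call:
drive_tool:
  targets:
    - {"tx": 0, "ty": 0, "tz": -0.6, "wx": 0, "wy": 0, "wz": 0, "claw": -1}
    - {"tx": 0, "ty": 0, "tz": -0.6, "wx": 0, "wy": 0, "wz": 0, "claw": -1}
    - {"tx": 0, "ty": 0, "tz": -0.6, "wx": 0, "wy": 0, "wz": 0, "claw": -1}
    - {"tx": 0, "ty": 0, "tz": -0.4, "wx": 0, "wy": 0, "wz": 0, "claw": -1}
    - {"tx": 0, "ty": 0, "tz": -0.3, "wx": 0, "wy": 0, "wz": 0, "claw": -1}
    - {"tx": 0, "ty": 0, "tz": 0, "wx": 0, "wy": 0, "wz": 0, "claw": -1}
    - {"tx": -0.07, "ty": -0.2, "tz": 0, "wx": 0, "wy": 0, "wz": 0, "claw": -1}
    - {"tx": -0.107, "ty": -0.316, "tz": 0, "wx": 0, "wy": 0, "wz": 0, "claw": -1}

```text
clock: 11.0
tool_pos: [0.5682, 0.1357, 0.1179]
eef_rot: [0.812, 0.583, 0.001, 0.0]
contact_force: [-0.6, 0.4, 0.7]
opening: 0.003
finger_force: 0.0
```

Call:
drive_tool:
  targets:
    - {"tx": -0.107, "ty": -0.316, "tz": 0, "wx": 0, "wy": 0, "wz": 0, "claw": -1}
    - {"tx": -0.107, "ty": -0.316, "tz": 0, "wx": 0, "wy": 0, "wz": 0, "claw": -1}
    - {"tx": -0.107, "ty": -0.316, "tz": 0, "wx": 0, "wy": 0, "wz": 0, "claw": -1}
    - {"tx": -0.107, "ty": -0.316, "tz": 0, "wx": 0, "wy": 0, "wz": 0, "claw": -1}
    - {"tx": -0.107, "ty": -0.316, "tz": 0, "wx": 0, "wy": 0, "wz": 0, "claw": -1}
    - {"tx": -0.107, "ty": -0.316, "tz": 0, "wx": 0, "wy": 0, "wz": 0, "claw": -1}
    - {"tx": -0.107, "ty": -0.316, "tz": 0, "wx": 0, "wy": 0, "wz": 0, "claw": -1}
    - {"tx": -0.107, "ty": -0.316, "tz": 0, "wx": 0, "wy": 0, "wz": 0, "claw": -1}

```text
clock: 11.8
tool_pos: [0.5418, 0.0588, 0.1171]
eef_rot: [0.813, 0.583, 0.0, 0.0]
contact_force: [0.3, 0.1, 0.1]
opening: 0.01
finger_force: 0.1
```

```bash
python3 - <<'E'
from h import *
brass('scene'); brass('wrist')
st=r.get_state(); p=st['tool_pos']; d=p[:2]-R_['o']; print(p,d@R_['n'],d@R_['u'])
E
```

```text
scene 94 [293. 218.] x -0.101..-0.081 y -0.114..-0.068 z 0.061
scene 29 [333. 239.] x 0.038..0.054 y 0.029..0.045 z 0.112
wrist 47 [320. 336.] x 0.035..0.039 y 0.043..0.052 z 0.115
wrist 213 [300. 446.] x -0.031..-0.023 y -0.081..-0.063 z 0.059
wrist 14 [160. 454.] x -0.100..-0.099 y -0.020..-0.010 z 0.082
[0.54134343 0.05726054 0.11697385] 0.04078262446466416 0.055629483246446315
```

Call:
drive_tool:
  targets:
    - {"tx": -0.107, "ty": -0.316, "tz": 0, "wx": 0, "wy": 0, "wz": 0, "claw": -1}
    - {"tx": -0.107, "ty": -0.316, "tz": 0, "wx": 0, "wy": 0, "wz": 0, "claw": -1}
    - {"tx": -0.107, "ty": -0.316, "tz": 0, "wx": 0, "wy": 0, "wz": 0, "claw": -1}
    - {"tx": -0.107, "ty": -0.316, "tz": 0, "wx": 0, "wy": 0, "wz": 0, "claw": -1}
    - {"tx": -0.107, "ty": -0.316, "tz": 0, "wx": 0, "wy": 0, "wz": 0, "claw": -1}
    - {"tx": -0.107, "ty": -0.316, "tz": 0, "wx": 0, "wy": 0, "wz": 0, "claw": -1}
    - {"tx": -0.107, "ty": -0.316, "tz": 0, "wx": 0, "wy": 0, "wz": 0, "claw": -1}
    - {"tx": -0.107, "ty": -0.316, "tz": 0, "wx": 0, "wy": 0, "wz": 0, "claw": -1}

```text
clock: 12.7
tool_pos: [0.5161, -0.0171, 0.1171]
eef_rot: [0.813, 0.583, 0.0, 0.0]
contact_force: [0.3, 0.2, 1.0]
opening: 0.003
finger_force: 0.1
```

Call:
drive_tool:
  targets:
    - {"tx": -0.107, "ty": -0.316, "tz": 0, "wx": 0, "wy": 0, "wz": 0, "claw": -1}
    - {"tx": -0.107, "ty": -0.316, "tz": 0, "wx": 0, "wy": 0, "wz": 0, "claw": -1}
    - {"tx": -0.107, "ty": -0.316, "tz": 0, "wx": 0, "wy": 0, "wz": 0, "claw": -1}
    - {"tx": -0.107, "ty": -0.316, "tz": 0, "wx": 0, "wy": 0, "wz": 0, "claw": -1}
    - {"tx": -0.107, "ty": -0.316, "tz": 0, "wx": 0, "wy": 0, "wz": 0, "claw": -1}
    - {"tx": 0, "ty": 0, "tz": 0, "wx": 0, "wy": 0, "wz": 0, "claw": -1}
    - {"tx": 0, "ty": 0, "tz": 0, "wx": 0, "wy": 0, "wz": 0, "claw": -1}
    - {"tx": 0, "ty": 0, "tz": 0, "wx": 0, "wy": 0, "wz": 0, "claw": -1}

```text
clock: 13.5
tool_pos: [0.5007, -0.063, 0.1172]
eef_rot: [0.812, 0.583, 0.0, -0.0]
contact_force: [0.5, 0.1, -0.1]
opening: 0.009
finger_force: 0.0
```

```bash
python3 - <<'E'
from h import *
brass('scene'); s=brass('wrist'); cv2.imwrite('pics/w5.png',s['image'])
st=r.get_state(); p=st['tool_pos']; d=p[:2]-R_['o']; print(p,d@R_['n'],d@R_['u'])
E
```

```text
scene 15 [285. 217.] x -0.103..0.003 y -0.115..-0.074 z 0.062
scene 64 [307. 220.] x -0.103..-0.011 y -0.074..-0.043 z 0.060
wrist 1400 [239. 220.] x -0.058..-0.025 y -0.033..-0.003 z 0.061
wrist 1557 [292. 283.] x -0.054..-0.001 y -0.090..-0.039 z 0.062
wrist 1055 [196. 310.] x -0.101..-0.083 y -0.077..-0.042 z 0.061
[ 0.50066403 -0.06295375  0.11717644] -0.008392466216962196 -0.06136666597767508
```

Call:
drive_tool:
  targets:
    - {"tx": 0, "ty": 0, "tz": 0.7, "wx": 0, "wy": 0, "wz": 0, "claw": -1}
    - {"tx": 0, "ty": 0, "tz": 1, "wx": 0, "wy": 0, "wz": 0, "claw": -1}
    - {"tx": 0, "ty": 0, "tz": 1, "wx": 0, "wy": 0, "wz": 0, "claw": -1}
    - {"tx": 0, "ty": 0, "tz": 1, "wx": 0, "wy": 0, "wz": 0, "claw": -1}
    - {"tx": 0, "ty": 0, "tz": 1, "wx": 0, "wy": 0, "wz": 0, "claw": -1}
    - {"tx": -0.5, "ty": -1, "tz": 0, "wx": 0, "wy": 0, "wz": -0.1, "claw": -1}
    - {"tx": -0.5, "ty": -1, "tz": 0, "wx": 0, "wy": 0, "wz": -0.1, "claw": -1}
    - {"tx": -0.5, "ty": -1, "tz": 0, "wx": 0, "wy": 0, "wz": -0.1, "claw": -1}

```text
clock: 14.4
tool_pos: [0.455, -0.1541, 0.2585]
eef_rot: [0.894, 0.447, 0.0, 0.0]
contact_force: [1.2, -0.2, -0.3]
opening: 0.002
finger_force: 0.0
```

Call:
drive_tool:
  targets:
    - {"tx": -0.5, "ty": -1, "tz": 0, "wx": 0, "wy": 0, "wz": -0.1, "claw": -1}
    - {"tx": -0.5, "ty": -1, "tz": 0, "wx": 0, "wy": 0, "wz": -0.1, "claw": -1}
    - {"tx": -0.5, "ty": -1, "tz": 0, "wx": 0, "wy": 0, "wz": -0.1, "claw": -1}
    - {"tx": -0.5, "ty": -1, "tz": 0, "wx": 0, "wy": 0, "wz": -0.1, "claw": -1}
    - {"tx": -0.5, "ty": -1, "tz": 0, "wx": 0, "wy": 0, "wz": -0.1, "claw": -1}
    - {"tx": -0.5, "ty": -1, "tz": 0, "wx": 0, "wy": 0, "wz": -0.1, "claw": -1}
    - {"tx": -0.5, "ty": -1, "tz": 0, "wx": 0, "wy": 0, "wz": 0, "claw": -1}
    - {"tx": 0, "ty": 0, "tz": 0, "wx": 0, "wy": 0, "wz": 0, "claw": -1}

```text
clock: 15.2
tool_pos: [0.3475, -0.368, 0.258]
eef_rot: [0.989, 0.147, -0.001, 0.001]
contact_force: [-0.3, 0.7, 0.4]
opening: 0.009
finger_force: 0.0
```

```bash
python3 - <<'E'
from h import *
s=brass('top'); cv2.imwrite('pics/t6.png',s['image'])
E
```

```text
top 219 [369. 255.] x -0.048..-0.005 y -0.090..-0.049 z 0.064
top 107 [345. 263.] x -0.052..-0.025 y -0.032..-0.006 z 0.061
top 214 [376. 286.] x -0.097..-0.084 y -0.117..-0.044 z 0.062
```

View pics/t6.png

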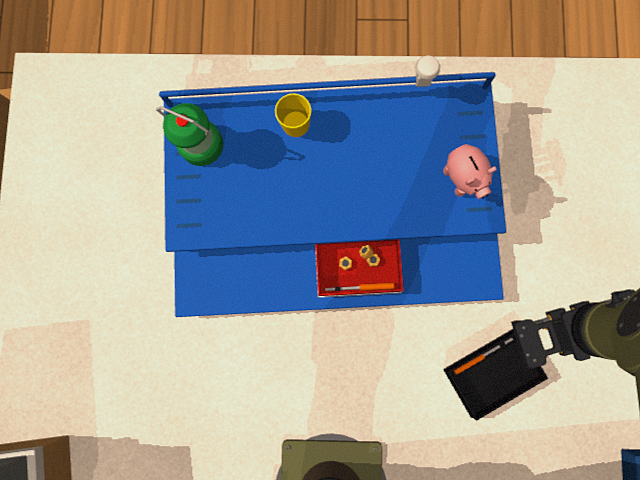

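The final view shows all three nuts in the red tin at (345,263), (373,260) and (366,251). The tin, lantern, cup and piggy are at their first pixels, and the arm is clear.

```bash
python3 -c "
from plant import workorder
print(workorder.finish_job())"
```

```text
the job is handed in; nothing more can be done
None
```

All three nuts were swept over the front edge into the red tin, the tin, lantern, piggy bank and cup stayed where they were, and the job was handed in at about 15 s of the 64 s limit.

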